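Click-test the tea caddies and set the faulty one aside

ROBOT

A 6-joint arm with a two-finger parallel gripper is mounted at the origin on the work surface; the furniture and walls round the work are solid. World frame = base frame: x ahead of the robot, y to its left, z up, the work surface at z = 0. Lengths are in mm, angles in rad, forces in N, time in s.
With the tool pointing down it reaches from about 300 to 875 mm from the base axis. Payload 4.2 kg.
Tool frame: the origin (TCP) lies at the very end of the fingers, on their centre line; the grasp point (between the pads) lies 19 mm behind it; z points along the fingers, y is the line along which they close (so a half turn about z gives the same grasp; the last joint's range is limited). The gripper opens to 85 mm and grips with 20 to 120 N. Pads are 22 mm wide; open, the fingers measure 114 mm over their backs; the gripper's body (76 mm by 85 mm) begins 54 mm behind the grasp point. The pads swing forward as they close: fully open they stand 13 mm farther back than shut.
Start: joints at [-1.291, 0.32, 1.565, -0, 1.257, -0.02], TCP at [169.817, -549.367, 231.338] pointing down, gripper open.
Joint ranges: [-3.11, 3.11], [-0.84, 2.01], [0.21, 2.61], [-1.34, 4.49], [0.05, 2.63], [-2.56, 2.56]. Speed limits (rad/s): [2.57, 2.57, 3.14, 3.14, 3.14, 3.14].

INTERFACE

Orientations are given as a rotation vector (axis times angle).
In Python, from bench import env gives the robot as it stands.
- The arm moves only by the tool send_rows, never from a script. Its argument "steps" is a list of rows, each a list of 2 entries, a list of its own where there are three numbers: the shift along the tool's x, y, z in cm, then the turn, a rotation vector about the tool's x, y, z in rad. In form: [[[x, y, z], [ax, ay, az]], ...]. A call has 1 to 20 rows; each row shifts and turns the commanded pose from where the row before left it, along the tool's axes as they then stand; what a row does not reach is not made up. A row lasts 1/8 s, in which the tool goes at most 62.5 mm and 10.7 degrees, less where a joint would pass 70% of its speed; a pose out of reach is approached as far as the arm can. A call with a gripper value outside its range is refused whole. "gripper" is the opening, from 0 (shut) to 1 (fully open), set as the call begins (left out, the last holds). The fingers move at their own pace and stop on an object; "force" is the grip in N (left out, the last holds). Time passes only in rows, so rows that do not move let the fingers close. It gives the time, the measured TCP pose, the force, the opening and the grip force at its end, in the units of the state.
- env.get_obs(): the state, without advancing time (a new reading comes with each control period).
- env.get_image(name): name is "side" or "top"; returns (picture, depth): 480x640x3 uint8, red, green, blue; 480x640 float32, mm along the optical axis (not along the pixel's ray), 0 where there is no reading.
- env.camera_params(name): a dict with "intrinsics" (3x3 intrinsics, pixels), "dist_coeffs" ([k1, k2, p1, p2, k3] as OpenCV has them; the pictures are not rectified), "rvec" (rotation vector, rad) and "tvec" (3), from world to camera coordinates, as OpenCV has them. Camera axes: x right, y down, z forward; pixel columns grow to the right and rows downward; lengths in mm; the calibration is good to about 2 mm. A picture is of the moment at which its call begins. camera_params takes no time and is no camera call.
- env.hand_in(): hands the job in; it is judged then, once.
The state is a dict: "t": time; "qpos": joint angles; "dq": joint speeds; "tau": joint torques, N m; "tool_pos": TCP position; "ee_rot": TCP orientation; "force": force on the tool from outside, world axes, zero at the start; "moment": the same for the moment, N m; "grip_width": opening from 0.0 (shut) to 1.0 (fully open); "finger_force": force on a finger pad.
Only numpy, scipy, OpenCV 4.12 (cv2) and the standard library are available. Lean on these libraries where they do the work, as an engineer would, in place of code of your own. Each camera call takes 0.05 s, during which the arm holds its last target. There are 200 camera calls.

TASK

One of the three click-seal tea caddies in the wooden carrier is faulty: press their orange lid buttons all the way down and let go; the two sound ones stay down and remain in the carrier like that. Lift the one that pops back up out by its narrow sides, stand it upright on the bare worktop and press its button fully down once more to make sure, then take it again across its broad faces and set it upright between the plates of the metal stand, fully on the stand's floor. Do not disturb the salt and pepper shakers or the black key fob.

Things in the scene. Friction and masses are not known exactly. Their poses are not given: they have to be found in the camera images.
- caddy_a_mid (a point): Middle of tea caddy a: on its axis, 42 mm over its underside. Three look alike: green box, steel lid, orange button; 54 mm along own x, 32 along own y, 84 to the lid top, z up, about 0.2 kg. Broad faces look to own +-y, narrow ones to own +-x. Starts in any of the carrier's cells; neither letter nor place tells which is faulty.
- caddy_b_mid (a point): Middle of tea caddy b: on its axis, 42 mm over its underside. Three look alike: green box, steel lid, orange button; 54 mm along own x, 32 along own y, 84 to the lid top, z up, about 0.2 kg. Broad faces look to own +-y, narrow ones to own +-x. Starts in any of the carrier's cells; neither letter nor place tells which is faulty.
- caddy_c_mid (a point): Middle of tea caddy c: on its axis, 42 mm over its underside. Three look alike: green box, steel lid, orange button; 54 mm along own x, 32 along own y, 84 to the lid top, z up, about 0.2 kg. Broad faces look to own +-y, narrow ones to own +-x. Starts in any of the carrier's cells; neither letter nor place tells which is faulty.
- button_a (a joint): Travel of caddy a's button in its lid's middle, m: 0 = up, 0.009 = pressed down to its stop. A blunt cone, top 13 mm wide, 96 mm over the caddy's underside when up, 87 at the stop. Pressing takes up to 5 N. Sound: a stiff catch keeps it as far down as it was pressed (pressing again does not free it). Faulty: it springs back to 0 when let go.
- button_b (a joint): Travel of caddy b's button in its lid's middle, m: 0 = up, 0.009 = pressed down to its stop. A blunt cone, top 13 mm wide, 96 mm over the caddy's underside when up, 87 at the stop. Pressing takes up to 5 N. Sound: a stiff catch keeps it as far down as it was pressed (pressing again does not free it). Faulty: it springs back to 0 when let go.
- button_c (a joint): Travel of caddy c's button in its lid's middle, m: 0 = up, 0.009 = pressed down to its stop. A blunt cone, top 13 mm wide, 96 mm over the caddy's underside when up, 87 at the stop. Pressing takes up to 5 N. Sound: a stiff catch keeps it as far down as it was pressed (pressing again does not free it). Faulty: it springs back to 0 when let go.
- carrier: Wooden carrier, fixed, 73 by 137 mm; origin under its middle. Floor 6 mm up; three cells at own y = -42, 0, +42 mm, 58 (x) by 35 (y) inside. Front and back walls and dividers reach 17 mm high, end boards (own y = +-64) 69 mm. A caddy stands in each, its x along the carrier's x: fingers have room only at its narrow faces.
- stand: Metal stand, fixed; origin under its middle. Base 74 (x) by 86 (y), floor 6 mm up. Pocket 42 (x) by 62 (y) mm: upright plates at own y = +-31 (inner faces; 4 thick, 44 deep, 96 high), low lips at own x = +-21 (4 thick, 16 high). A caddy fits only with its x along the stand's y; fingers then have room only at its broad faces.
- salt: Bystander: salt shaker, 44 mm wide, 90 mm tall, glass with a grey cap; origin at the centre of its underside
- pepper: Bystander: pepper shaker, 44 mm wide, 90 mm tall, glass with a grey cap; origin at the centre of its underside
- car_fob: Bystander: black remote key fob with a loop, lying flat, 38 by 93 mm, 15 mm thick, longer along its own y; origin at the centre of its underside

How it is judged:
By the outcome, as a careful person would: the job done as asked, in the order asked, and still so for the second after the job is handed in, with the robot touching nothing.
It also fails if it takes over 67 s, if anything falls off the work surface, if the arm or the gripper's body presses on something with over 40 N, if the wrist force passes 120 N, or if a joint passes its speed limit or range.

## Working session

There is one attempt and no reset: what is moved stays moved. The work goes in short steps, Python scripts to look and compute and a tool call to move; the robot and the scene stay as the last step left them, time stands still between calls to the robot, and variables do not carry over. Pictures are saved under pics/ and viewed, at most 10 in all, crops included, and the job is handed in when it is done.

Besides the shell and the picture viewer there is one more tool, called in YAML: its name, and indented under it one key for each argument. send_rows: Moves the arm, as the interface text tells. Its arguments: {"type":"object","properties":{"steps":{"type":"array","items":{"type":"array"}},"gripper":{"type":"number"},"force":{"type":"number"}},"required":["steps"]}

```bash
mkdir -p pics; cat > h.py <<'E'
import numpy as np, cv2
from bench import env
def snap(n):
    im,d=env.get_image(n); np.savez(f'/tmp/{n}.npz',im=im,d=d); return im,d
def cam(n):
    p=env.camera_params(n); K=np.array(p['intrinsics'],float); D=np.array(p['dist_coeffs'],float)
    R=cv2.Rodrigues(np.array(p['rvec'],float))[0]; t=np.array(p['tvec'],float).ravel(); return K,D,R,t
def world(n,uv,d):
    K,D,R,t=cam(n); uv=np.array(uv,float).reshape(-1,1,2); xy=cv2.undistortPoints(uv,K,D)[:,0]
    z=np.array(d,float).reshape(-1); return (np.c_[xy*z[:,None],z]-t)@R
def onplane(n,uv,h):
    K,D,R,t=cam(n); xy=cv2.undistortPoints(np.array(uv,float).reshape(-1,1,2),K,D)[:,0]
    r=np.c_[xy,np.ones(len(xy))]@R; c=-R.T@t; return c+r*((h-c[2])/r[:,2])[:,None]
def cloud(n):
    z=np.load(f'/tmp/{n}.npz'); im,d=z['im'],z['d']; v,u=np.mgrid[:480,:640]
    return im,world(n,np.c_[u.ravel(),v.ravel()],d.ravel()).reshape(480,640,3),d
E
python3 - <<'E'
from h import *
for n in('side','top'):
    im,d=snap(n); cv2.imwrite(f'pics/{n}0.png',im[...,::-1]); K,D,R,t=cam(n); print(n,K[0,0],-R.T@t,R[2])
o=env.get_obs(); print(o)
E
```

```text
side 486.3577647807007 [ 643.64636774 -840.77815562  584.20397217] [-0.02927936  0.84404328 -0.53547517]
top 611.7177078885253 [ 537.28315442  -13.22075833 1167.20701916] [ 0.05708364  0.00415241 -0.99836076]
{'t': 0.1, 'qpos': array([-1.29101261e+00,  3.20233165e-01,  1.56554494e+00, -2.84572252e-05,
        1.25740092e+00, -2.00010939e-02]), 'dq': array([-0.00097033, -0.00292639, -0.00254887, -0.00015755,  0.00089208,
       -0.00103316]), 'tau': array([ 1.83165253e-05, -4.16410017e+01, -2.34704125e+01, -5.77018113e-05,
        4.91540821e-03,  1.21759891e-05]), 'tool_pos': array([ 169.68151084, -548.95278647,  230.56804645]), 'ee_rot': array([-3.10481247e+00, -4.68918785e-01,  3.64733957e-04]), 'force': array([0.2894986 , 0.57222194, 0.06444951]), 'moment': array([0.0131913 , 0.03383882, 0.01640273]), 'finger_force': 0.0, 'grip_width': 0.9964993717602624}
```

View pics/side0.png

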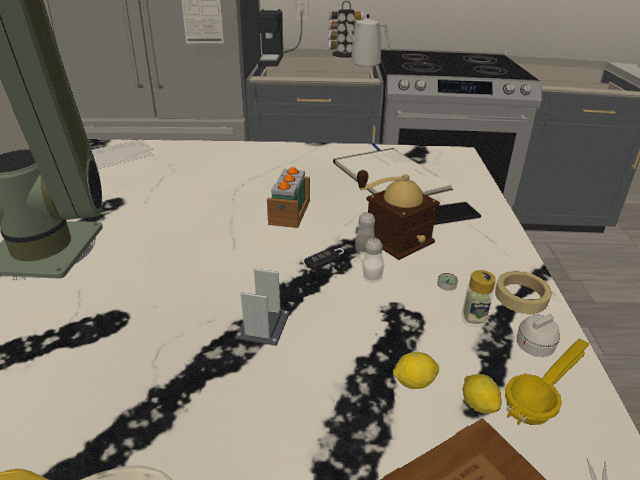

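View pics/top0.png

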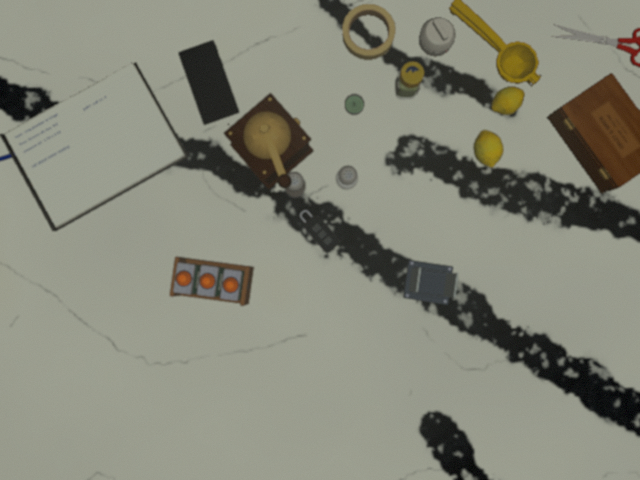

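The side view shows the carrier at about (288,200), the stand at about (262,310), the shakers at (366,235) and (373,262), and the fob at (330,255). In the top view the buttons are at (184,279), (207,281) and (231,285), the stand is at (430,283), and image-up is world +x.

```bash
python3 - <<'E'
from h import *
im,P,d=cloud('top')
hsv=cv2.cvtColor(im,cv2.COLOR_RGB2HSV)
m=((hsv[...,0]<14)&(hsv[...,1]>170)&(hsv[...,2]>120)).astype(np.uint8); m[:, :150]=0;m[:,270:]=0;m[:240]=0;m[320:]=0
n,l,s,c=cv2.connectedComponentsWithStats(m)
for i in range(1,n):
    if s[i,4]>20: print('btn',s[i,4],c[i].round(1),onplane('top',[c[i]],98)[0].round(1),np.percentile(P[l==i][:,2],[10,50,90]).round(1))
cams=onplane('top',[[x,y] for x,y in c[1:] ],98)
print('corner depth z', [P[v,u].round(0).tolist() for u,v in[(430,283),(184,279),(347,175),(296,183),(325,235),(120,300)]])
def rect(u0,u1,v0,v1,z0,z1,lab,n='top'):
    q=P[v0:v1,u0:u1].reshape(-1,3); q=q[(q[:,2]>z0)&(q[:,2]<z1)]
    r=cv2.minAreaRect(q[:,:2].astype(np.float32)); print(lab,len(q),r,q.mean(0).round(1))
rect(150,270,240,320,78,100,'lids')
rect(150,270,240,320,55,76,'endboards')
rect(390,470,250,315,60,120,'plates')
rect(390,470,250,315,4,40,'base')
rect(330,362,160,195,70,100,'shaker1'); 
im,P,d=cloud('side')
rect(238,270,262,345,-5,30,'sbase')
rect(235,290,262,345,75,110,'splates')
rect(262,312,160,228,78,95,'slids')
rect(352,390,200,285,60,110,'sshakers')
t=cv2.imread('pics/top0.png')[160:320,160:470]; s=cv2.imread('pics/side0.png')[160:350,230:390]
cv2.imwrite('pics/tc.png',cv2.resize(t,None,fx=2.58,fy=2.58,interpolation=cv2.INTER_CUBIC))
cv2.imwrite('pics/sc.png',cv2.resize(s,None,fx=3.1,fy=3.1,interpolation=cv2.INTER_CUBIC))
E
```

```text
btn 119 [183.5 278.5] [539.3 229.   98. ] [ 91.3  97.3 101.2]
btn 119 [207.2 281.2] [533.9 187.8  98. ] [ 92.7  97.5 101.6]
btn 115 [230.5 285.1] [526.3 147.1  98. ] [ 93.5  97.7 101.4]
corner depth z [[522.0, -217.0, 5.0], [538.0, 228.0, 99.0], [717.0, -61.0, 87.0], [705.0, 30.0, 88.0], [617.0, -20.0, 9.0], [501.0, 372.0, 0.0]]
lids 1660 ((533.5510864257812, 189.64935302734375), (117.3734130859375, 55.20530700683594), 81.08108520507812) [533.4 188.8  89.5]
endboards 578 ((533.5507202148438, 190.22161865234375), (139.75811767578125, 72.57701110839844), 81.55314636230469) [532.8 179.5  65.5]
plates 275 ((523.7379150390625, -213.67762756347656), (70.85568237304688, 43.565223693847656), 80.51045227050781) [ 523.1 -215.5   83.9]
base 1058 ((527.461181640625, -203.57205200195312), (124.99394989013672, 112.4079360961914), 87.77658081054688) [ 523.6 -214.2    9.4]
shaker1 289 ((719.0126953125, -63.004798889160156), (32.32973098754883, 32.89146041870117), 88.9990463256836) [718.2 -62.4  83.2]
sbase 1388 ((496.6491394042969, -141.52508544921875), (64.2568130493164, 247.4124755859375), 7.611989498138428) [ 495.4 -156.8    5.4]
splates 587 ((525.4840087890625, -213.49826049804688), (72.69771575927734, 45.681800842285156), 80.05400085449219) [ 526.2 -215.7   87.1]
slids 511 ((536.4830932617188, 188.8165283203125), (119.08372497558594, 54.886924743652344), 80.23330688476562) [537.2 174.6  89.2]
sshakers 1004 ((720.7393798828125, 2.6086959838867188), (166.70545959472656, 64.11901092529297), 77.63506317138672) [727.6  10.7  81.5]
```

View pics/tc.png

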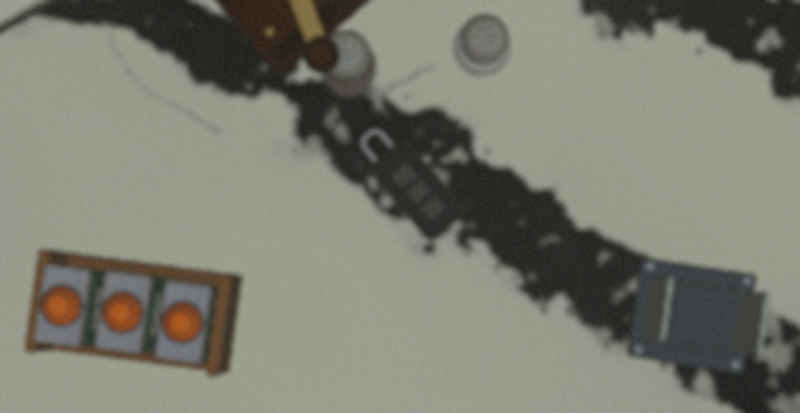

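View pics/sc.png

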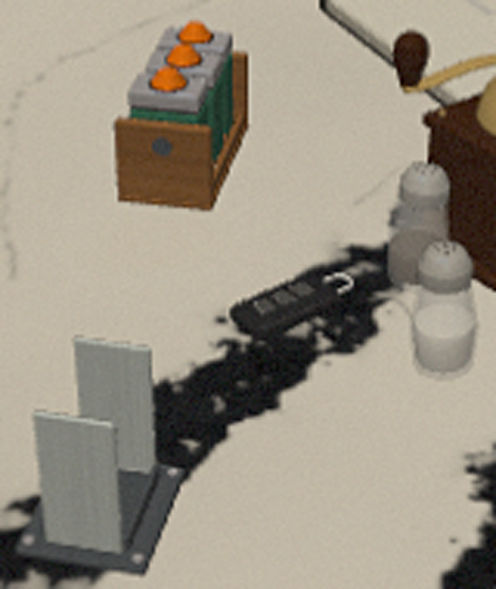

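send_rows:
  gripper: 0
  steps:
    - [[0,0,0],[0,0,-0.185]]
    - [[0,0,0],[0,0,-0.185]]
    - [[0,0,0],[0,0,-0.185]]
    - [[0,0,0],[0,0,-0.185]]
    - [[0,0,0],[0,0,-0.185]]
    - [[0,0,0],[0,0,-0.185]]

```text
t: 0.85
tool_pos: [169.7, -549.1, 230.8]
ee_rot: [-2.386, -2.042, -0.001]
force: [-0.0, -0.1, -0.6]
grip_width: -0.0
finger_force: 0.0
```

send_rows:
  steps:
    - [[4.65,1.51,0.2],[0,0,0]]
    - [[4.65,1.51,0.2],[0,0,0]]
    - [[4.65,1.51,0.2],[0,0,0]]
    - [[4.65,1.51,0.2],[0,0,0]]
    - [[4.65,1.51,0.2],[0,0,0]]
    - [[4.65,1.51,0.2],[0,0,0]]
    - [[4.65,1.51,0.2],[0,0,0]]
    - [[4.65,1.51,0.2],[0,0,0]]
    - [[4.65,1.51,0.2],[0,0,0]]
    - [[4.65,1.51,0.2],[0,0,0]]
    - [[4.65,1.51,0.2],[0,0,0]]
    - [[4.65,1.51,0.2],[0,0,0]]
    - [[4.65,1.51,0.2],[0,0,0]]
    - [[4.65,1.51,0.2],[0,0,0]]
    - [[4.65,1.51,0.2],[0,0,0]]
    - [[4.65,1.51,0.2],[0,0,0]]
    - [[0,0,3],[0,0,0]]
    - [[0,0,3],[0,0,0]]
    - [[0,0,0],[0,0,0]]
    - [[0,0,0],[0,0,0]]

```text
t: 3.35
tool_pos: [528.1, 146.3, 140.1]
ee_rot: [2.393, 2.035, 0.002]
force: [0.2, -0.1, 0.9]
grip_width: 0.0
finger_force: 0.0
```

send_rows:
  steps:
    - [[0,0,2],[0,0,0]]
    - [[0,0,1.4],[0,0,0]]
    - [[0,0,0.4],[0,0,0]]
    - [[0,0,0.4],[0,0,0]]
    - [[0,0,0],[0,0,0]]

```text
t: 3.98
tool_pos: [527.7, 146.3, 97.7]
ee_rot: [2.393, 2.035, 0.0]
force: [-0.7, 0.3, 1.9]
grip_width: 0.0
finger_force: 1.2
```

send_rows:
  steps:
    - [[0,0,0.3],[0,0,0]]
    - [[0,0,0],[0,0,0]]
    - [[0,0,0],[0,0,0]]

```text
t: 4.35
tool_pos: [527.7, 146.3, 94.5]
ee_rot: [2.393, 2.035, 0.0]
force: [-1.8, -0.1, 4.9]
grip_width: 0.001
finger_force: 1.8
```

send_rows:
  steps:
    - [[0,0,0.2],[0,0,0]]
    - [[0,0,0],[0,0,0]]
    - [[0,0,0],[0,0,0]]

```text
t: 4.72
tool_pos: [527.6, 146.3, 92.5]
ee_rot: [2.393, 2.036, 0.0]
force: [-2.6, 0.1, 5.6]
grip_width: 0.001
finger_force: 2.8
```

send_rows:
  steps:
    - [[0,0,0.1],[0,0,0]]
    - [[0,0,0],[0,0,0]]
    - [[0,0,0],[0,0,0]]

```text
t: 5.1
tool_pos: [527.8, 146.3, 92.3]
ee_rot: [2.393, 2.035, 0.001]
force: [-3.2, -0.5, 10.2]
grip_width: 0.007
finger_force: 5.2
```

send_rows:
  steps:
    - [[0,0,0.1],[0,0,0]]
    - [[0,0,0],[0,0,0]]

```text
t: 5.35
tool_pos: [528.0, 146.4, 92.2]
ee_rot: [2.392, 2.035, 0.003]
force: [-3.8, -1.5, 14.4]
grip_width: -0.0
finger_force: 7.7
```

send_rows:
  steps:
    - [[0,0,-1.5],[0,0,0]]
    - [[0,0,-1.5],[0,0,0]]
    - [[2.1,0,0],[0,0,0]]
    - [[2.1,0,0],[0,0,0]]
    - [[0,0,0],[0,0,0]]
    - [[0,0,1.5],[0,0,0]]
    - [[0,0,0.4],[0,0,0]]
    - [[0,0,0.4],[0,0,0]]
    - [[0,0,0.4],[0,0,0]]
    - [[0,0,0.2],[0,0,0]]
    - [[0,0,0.1],[0,0,0]]
    - [[0,0,0],[0,0,0]]
    - [[0,0,0],[0,0,0]]

```text
t: 6.98
tool_pos: [534.5, 187.8, 92.3]
ee_rot: [2.393, 2.035, 0.002]
force: [-3.9, -0.1, 13.3]
grip_width: -0.001
finger_force: 6.9
```

Both reached the stop. Next is the third, then I back off and look.

send_rows:
  steps:
    - [[0,0,-1.5],[0,0,0]]
    - [[0,0,-1.5],[0,0,0]]
    - [[2.1,0,0],[0,0,0]]
    - [[2.1,0,0],[0,0,0]]
    - [[0,0,0],[0,0,0]]
    - [[0,0,1.5],[0,0,0]]
    - [[0,0,0.4],[0,0,0]]
    - [[0,0,0.4],[0,0,0]]
    - [[0,0,0.4],[0,0,0]]
    - [[0,0,0.2],[0,0,0]]
    - [[0,0,0.1],[0,0,0]]
    - [[0,0,0],[0,0,0]]
    - [[0,0,0],[0,0,0]]

```text
t: 8.6
tool_pos: [541.2, 229.2, 92.3]
ee_rot: [2.393, 2.035, 0.002]
force: [-5.0, -0.7, 13.5]
grip_width: 0.005
finger_force: 6.8
```

send_rows:
  gripper: 1
  steps:
    - [[0,0,-2],[0,0,0]]
    - [[0,0,-5],[0,0,0]]
    - [[0,0,-5],[0,0,0]]
    - [[0,0,0],[0,0,0]]

```text
t: 9.1
tool_pos: [543.4, 229.8, 214.6]
ee_rot: [2.39, 2.033, 0.014]
force: [0.5, 0.0, -0.9]
grip_width: 0.848
finger_force: 0.0
```

```bash
python3 - <<'E'
from h import *
im,d=snap('side'); _,P,_=cloud('side')
hsv=cv2.cvtColor(im,cv2.COLOR_RGB2HSV)
m=((hsv[...,0]<14)&(hsv[...,1]>170)&(hsv[...,2]>120)).astype(np.uint8); m[:,:262]=0;m[:,315:]=0;m[:155]=0;m[230:]=0
n,l,s,c=cv2.connectedComponentsWithStats(m)
for i in range(1,n):
    if s[i,4]>8: print(s[i],c[i].round(1),P[l==i].mean(0).round(1),P[l==i][:,2].max())
cv2.imwrite('pics/s1.png',cv2.resize(im[140:240,230:360,::-1],None,fx=5,fy=5,interpolation=cv2.INTER_CUBIC))
E
```

```text
[290 170   6   3   9] [292.6 171.1] [542.2 230.3  92.8] 94.64255210401895
[279 181   8   8  11] [281.7 183.8] [525.  146.9  99.1] 103.71476414477787
```

View pics/s1.png

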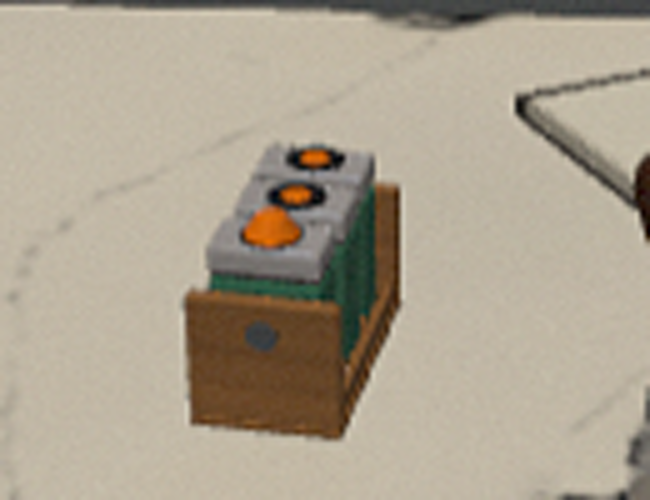

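The near caddy (own y = -42) has popped up, with its button at crop (270,228). The other two are down in their dark rings. I'll grip the near one across its narrow faces.

send_rows:
  gripper: 1
  steps:
    - [[-4.15,0,0],[0,0,0]]
    - [[-4.15,0,0],[0,0,0]]
    - [[0,0,0],[0,0,0]]
    - [[0,0,4],[0,0,0]]
    - [[0,0,4],[0,0,0]]
    - [[0,0,3],[0,0,0]]
    - [[0,0,3],[0,0,0]]
    - [[0,0,2],[0,0,0]]
    - [[0,0,1],[0,0,0]]
    - [[0,0,0],[0,0,0]]

```text
t: 10.4
tool_pos: [527.2, 147.5, 39.3]
ee_rot: [-2.392, -2.035, 0.003]
force: [-0.2, -0.5, 0.2]
grip_width: 0.998
finger_force: 0.0
```

send_rows:
  gripper: 0
  force: 40
  steps:
    - [[0,0,0],[0,0,0]]
    - [[0,0,0],[0,0,0]]
    - [[0,0,0],[0,0,0]]
    - [[0,0,0],[0,0,0]]
    - [[0,0,0],[0,0,0]]
    - [[0,0,0],[0,0,0]]

```text
t: 11.15
tool_pos: [528.4, 147.4, 41.2]
ee_rot: [2.392, 2.035, 0.003]
force: [0.0, -0.7, 6.2]
grip_width: 0.628
finger_force: 43.0
```

send_rows:
  steps:
    - [[0,0,-1],[0,0,0]]
    - [[0,0,-2],[0,0,0]]
    - [[0,0,-3],[0,0,0]]
    - [[0,0,-4],[0,0,0]]
    - [[0,0,0],[0,0,0]]
    - [[-2.4,-0.1,0],[0,0,0]]
    - [[-4.1,-0.3,0],[0,0,0]]
    - [[-4.1,-0.3,0],[0,0,0]]
    - [[-4.1,-0.3,0],[0,0,0]]
    - [[-2.4,-0.1,0],[0,0,0]]
    - [[0,0,0],[0,0,0]]

```text
t: 12.52
tool_pos: [488.0, -20.8, 139.2]
ee_rot: [-2.394, -2.031, 0.003]
force: [-0.1, 0.6, -1.6]
grip_width: 0.627
finger_force: 43.7
```

send_rows:
  steps:
    - [[0,0,0],[0,0,-0.1]]
    - [[0,0,0],[0,0,-0.17]]
    - [[0,0,0],[0,0,-0.17]]
    - [[0,0,0],[0,0,-0.17]]
    - [[0,0,0],[0,0,-0.17]]
    - [[0,0,0],[0,0,-0.17]]
    - [[0,0,0],[0,0,-0.17]]
    - [[0,0,0],[0,0,-0.17]]
    - [[0,0,0],[0,0,-0.17]]
    - [[0,0,0],[0,0,-0.11]]
    - [[0,0,0],[0,0,0]]
    - [[0,0,3],[0,0,0]]
    - [[0,0,3],[0,0,0]]
    - [[0,0,2],[0,0,0]]
    - [[0,0,1],[0,0,0]]
    - [[0,0,0.5],[0,0,0]]
    - [[0,0,0.3],[0,0,0]]
    - [[0,0,0.3],[0,0,0]]
    - [[0,0,0],[0,0,0]]
    - [[0,0,0],[0,0,0]]

```text
t: 15.02
tool_pos: [489.7, -19.8, 39.6]
ee_rot: [0.254, 3.131, -0.0]
force: [-0.5, -0.2, -0.7]
grip_width: 0.631
finger_force: 43.6
```

```bash
python3 - <<'E'
from h import *
im,d=snap('side')
print({k:np.round(v,3) for k,v in env.get_obs().items() if k in('t','tool_pos','force','grip_width')})
cv2.imwrite('pics/s2.png',cv2.resize(im[140:350,220:400,::-1],None,fx=2.8,fy=2.8,interpolation=cv2.INTER_CUBIC))
E
```

```text
{'t': np.float64(15.075), 'tool_pos': array([489.647, -19.815,  39.569]), 'force': array([-0.091,  0.644, -2.383]), 'grip_width': np.float64(0.627)}
```

View pics/s2.png

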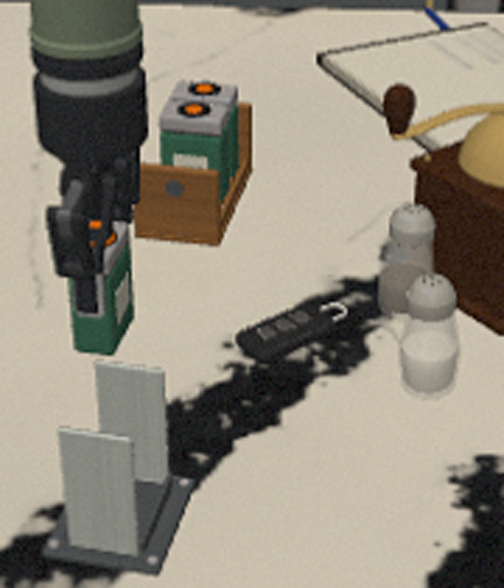

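The picture shows the caddy upright in the gripper at about (100,300), just above the worktop. The carrier and its two sound caddies are undisturbed. I'll lower the last few millimetres.

send_rows:
  steps:
    - [[0,0,0.3],[0,0,0]]
    - [[0,0,0.1],[0,0,0]]
    - [[0,0,0],[0,0,0]]
    - [[0,0,0],[0,0,0]]

```text
t: 15.58
tool_pos: [489.4, -19.8, 35.2]
ee_rot: [-0.254, -3.131, 0.0]
force: [-0.1, 0.1, -2.0]
grip_width: 0.628
finger_force: 43.6
```

send_rows:
  steps:
    - [[0,0,0.1],[0,0,0]]
    - [[0,0,0],[0,0,0]]
    - [[0,0,0],[0,0,0]]

```text
t: 15.95
tool_pos: [489.5, -19.8, 35.2]
ee_rot: [0.254, 3.131, -0.0]
force: [-2.0, -0.3, 7.4]
grip_width: 0.626
finger_force: 44.6
```

send_rows:
  gripper: 1
  steps:
    - [[0,0,0],[0,0,0]]
    - [[0,0,0],[0,0,0]]
    - [[0,0,0],[0,0,0]]
    - [[0,0,0],[0,0,0]]
    - [[0,0,-1],[0,0,0]]
    - [[0,0,-3],[0,0,0]]
    - [[0,0,-3],[0,0,0]]
    - [[0,0,-3],[0,0,0]]
    - [[0,0,0],[0,0,0]]

```text
t: 17.08
tool_pos: [491.2, -19.9, 137.0]
ee_rot: [0.253, 3.125, 0.0]
force: [-0.4, -0.7, -0.2]
grip_width: 1.001
finger_force: 0.0
```

send_rows:
  gripper: 0
  steps:
    - [[0,0,0],[0,0,0.1]]
    - [[0,0,0],[0,0,0.17]]
    - [[0,0,0],[0,0,0.17]]
    - [[0,0,0],[0,0,0.17]]
    - [[0,0,0],[0,0,0.17]]
    - [[0,0,0],[0,0,0.17]]
    - [[0,0,0],[0,0,0.17]]
    - [[0,0,0],[0,0,0.17]]
    - [[0,0,0],[0,0,0.17]]
    - [[0,0,0],[0,0,0.11]]
    - [[0,0,0],[0,0,0]]
    - [[0,0,0],[0,0,0]]

```text
t: 18.58
tool_pos: [489.1, -19.7, 133.9]
ee_rot: [-2.391, -2.037, 0.001]
force: [0.5, 0.3, -0.0]
grip_width: -0.005
finger_force: 0.0
```

```bash
python3 - <<'E'
from h import *
im,d=snap('side'); _,P,_=cloud('side')
hsv=cv2.cvtColor(im,cv2.COLOR_RGB2HSV)
m=((hsv[...,0]<14)&(hsv[...,1]>170)&(hsv[...,2]>110)).astype(np.uint8); m[:,:235]=0;m[:,275:]=0;m[:200]=0;m[280:]=0
n,l,s,c=cv2.connectedComponentsWithStats(m)
for i in range(1,n):
    if s[i,4]>8: print(s[i],c[i].round(1),P[l==i].mean(0).round(1),onplane('side',[c[i]],92).round(1))
b=P[200:290,235:285].reshape(-1,3); g=b[(b[:,2]>76)&(b[:,2]<88)&(abs(b[:,0]-490)<60)&(abs(b[:,1]+20)<60)]; print(len(g),cv2.minAreaRect(g[:,:2].astype(np.float32)))
print(env.get_obs()['tool_pos'])
cv2.imwrite('pics/s3.png',cv2.resize(im[180:300,215:335,::-1],None,fx=4,fy=4,interpolation=cv2.INTER_CUBIC))
E
```

```text
[256 222   5   7  12] [258.4 225.4] [496.3 -23.2  90.3] [[496.8 -26.   92. ]]
222 ((488.4753112792969, -18.41699981689453), (58.0167236328125, 32.2796516418457), 79.70231628417969)
[489.19729688 -19.73845443 133.96708853]
```

View pics/s3.png

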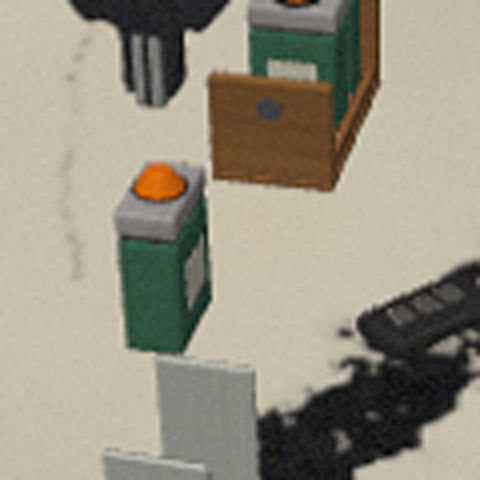

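The caddy stands upright on the bare top, with its button up at crop (160,182). The shut gripper is straight above it, so I press.

send_rows:
  steps:
    - [[0,0,2],[0,0,0]]
    - [[0,0,1.4],[0,0,0]]
    - [[0,0,0.4],[0,0,0]]
    - [[0,0,0.4],[0,0,0]]
    - [[0,0,0.4],[0,0,0]]
    - [[0,0,0.2],[0,0,0]]
    - [[0,0,0.1],[0,0,0]]
    - [[0,0,0],[0,0,0]]
    - [[0,0,0],[0,0,0]]

```text
t: 19.75
tool_pos: [490.2, -19.9, 86.6]
ee_rot: [2.391, 2.034, 0.003]
force: [-2.4, -0.3, 9.3]
grip_width: -0.001
finger_force: 4.6
```

send_rows:
  steps:
    - [[0,0,0.1],[0,0,0]]
    - [[0,0,0],[0,0,0]]
    - [[0,0,0],[0,0,0]]

```text
t: 20.12
tool_pos: [490.9, -20.0, 86.4]
ee_rot: [2.39, 2.034, 0.004]
force: [-2.0, -1.2, 13.4]
grip_width: 0.002
finger_force: 7.3
```

send_rows:
  gripper: 0
  steps:
    - [[0,0,-1],[0,0,0]]
    - [[0,0,-2],[0,0,0]]
    - [[0,0,-2],[0,0,0]]
    - [[0,0,0],[0,0,0]]

```text
t: 20.62
tool_pos: [490.5, -19.8, 135.4]
ee_rot: [2.391, 2.034, 0.004]
force: [0.5, -0.1, -0.5]
grip_width: 0.0
finger_force: 0.0
```

send_rows:
  gripper: 1
  steps:
    - [[0,0,0],[0,0,0]]
    - [[0,0,0],[0,0,0]]
    - [[0,0,0],[0,0,0]]
    - [[0,0,0],[0,0,0]]
    - [[0,0,0],[0,0,0]]

```text
t: 21.25
tool_pos: [489.4, -19.8, 134.1]
ee_rot: [-2.393, -2.036, 0.0]
force: [0.3, -0.4, -0.7]
grip_width: 0.999
finger_force: 0.0
```

```bash
python3 - <<'E'
from h import *
im,d=snap('side'); _,P,_=cloud('side')
b=P[200:290,235:285].reshape(-1,3); g=b[(b[:,2]>76)&(b[:,2]<88)&(abs(b[:,0]-490)<60)&(abs(b[:,1]+20)<60)]; print(len(g),cv2.minAreaRect(g[:,:2].astype(np.float32)))
o=env.get_obs(); print(o['t'],o['tool_pos'],o['ee_rot'])
cv2.imwrite('pics/s4.png',cv2.resize(im[180:300,215:335,::-1],None,fx=4,fy=4,interpolation=cv2.INTER_CUBIC))
E
```

```text
222 ((487.83001708984375, -20.03738021850586), (55.992698669433594, 32.9057502746582), 83.01712799072266)
21.3 [489.44882109 -19.76030384 134.23919366] [ 2.39288682e+00  2.03558862e+00 -1.48524952e-04]
```

View pics/s4.png

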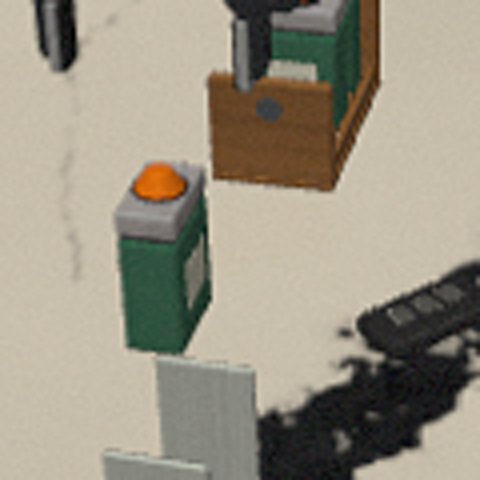

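It sprang back again: the button is at crop (160,182), full height. I'll regrip it across the broad faces and carry it over the stand.

send_rows:
  gripper: 1
  steps:
    - [[0,0,3],[0,0,0]]
    - [[0,0,3],[0,0,0]]
    - [[0,0,2.5],[0,0,0]]
    - [[0,0,1.1],[0,0,0]]
    - [[0,0,0],[0,0,0]]

```text
t: 21.92
tool_pos: [489.3, -19.8, 38.0]
ee_rot: [-2.392, -2.035, 0.001]
force: [1.3, 0.8, 1.3]
grip_width: 1.001
finger_force: 0.0
```

send_rows:
  gripper: 0
  force: 40
  steps:
    - [[0,0,0],[0,0,0]]
    - [[0,0,0],[0,0,0]]
    - [[0,0,0],[0,0,0]]
    - [[0,0,0],[0,0,0]]
    - [[0,0,0],[0,0,0]]
    - [[0,0,0],[0,0,0]]
    - [[0,0,0],[0,0,0]]

```text
t: 22.8
tool_pos: [489.6, -19.8, 38.7]
ee_rot: [2.393, 2.035, 0.0]
force: [-0.8, -0.0, 4.8]
grip_width: 0.37
finger_force: 46.7
```

send_rows:
  steps:
    - [[0,0,-1],[0,0,0]]
    - [[0,0,-3],[0,0,0]]
    - [[0,0,-4],[0,0,0]]
    - [[0,0,-4],[0,0,0]]
    - [[0,0,0],[0,0,0]]
    - [[-2.6,0.95,0],[0,0,0]]
    - [[-4.5,1.55,0],[0,0,0]]
    - [[-4.5,1.55,0],[0,0,0]]
    - [[-4.5,1.55,0],[0,0,0]]
    - [[-2.5,0.95,0],[0,0,0]]
    - [[0,0,0],[0,0,0]]
    - [[0,0,0],[0,0,0]]

```text
t: 24.3
tool_pos: [523.4, -212.9, 157.2]
ee_rot: [-2.391, -2.034, 0.001]
force: [1.0, -0.5, -1.7]
grip_width: 0.369
finger_force: 46.1
```

```bash
python3 - <<'E'
from h import *
im,d=snap('side'); _,P,_=cloud('side'); o=env.get_obs(); print(o['t'],o['tool_pos'],o['ee_rot'],o['grip_width'])
def rect(q,lab): r=cv2.minAreaRect(q[:,:2].astype(np.float32)); print(lab,len(q),r)
hsv=cv2.cvtColor(im,cv2.COLOR_RGB2HSV); g=(hsv[...,0]>65)&(hsv[...,0]<95)&(hsv[...,1]>90); g[:,:200]=0;g[:,320:]=0;g[:180]=0; g[330:]=0
q=P[g]; q=q[(abs(q[:,0]-524)<70)&(abs(q[:,1]+214)<70)]; print(np.percentile(q,[1,50,99],axis=0).round(1)); rect(q,'caddy')
b=P[240:345,230:300].reshape(-1,3); rect(b[(b[:,2]>75)&(b[:,2]<98)],'plates')
cv2.imwrite('pics/s5.png',cv2.resize(im[180:360,190:350,::-1],None,fx=3.3,fy=3.3,interpolation=cv2.INTER_CUBIC))
E
```

```text
24.35 [ 523.57518771 -212.71127084  157.49097856] [-2.39062108e+00 -2.03505575e+00  1.09777523e-03] 0.3701821638850315
[[ 506.2 -241.9  122.8]
 [ 523.3 -238.2  154.9]
 [ 541.3 -196.4  186.9]]
caddy 768 ((540.6364135742188, -200.98590087890625), (96.751220703125, 70.87045288085938), 31.437345504760742)
plates 482 ((525.8182983398438, -213.57220458984375), (73.62322235107422, 44.27999496459961), 80.1016845703125)
```

View pics/s5.png

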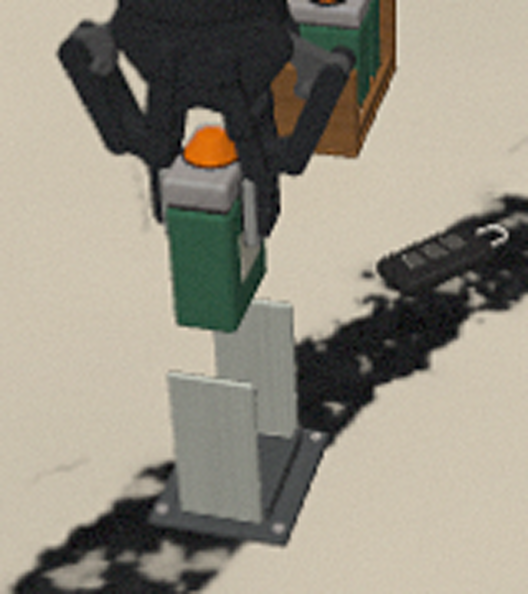

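The caddy hangs squarely over the stand. Its centre reads about (526,-213) and the stand's (525.7,-213.6), both from the side camera. Lowering.

send_rows:
  steps:
    - [[-0.1,0,1],[0,0,0]]
    - [[0,0,1],[0,0,0]]
    - [[0,0,1],[0,0,0]]
    - [[0,0,1],[0,0,0]]
    - [[0,0,1],[0,0,0]]
    - [[0,0,0],[0,0,0]]

```text
t: 25.1
tool_pos: [523.5, -214.6, 107.3]
ee_rot: [-2.392, -2.034, 0.002]
force: [0.4, 0.5, -2.1]
grip_width: 0.374
finger_force: 46.1
```

send_rows:
  steps:
    - [[0,0,1],[0,0,0]]
    - [[0,0,1],[0,0,0]]
    - [[0,0,1],[0,0,0]]
    - [[0,0,1],[0,0,0]]
    - [[0,0,1],[0,0,0]]
    - [[0,0,0.6],[0,0,0]]
    - [[0,0,0.3],[0,0,0]]
    - [[0,0,0],[0,0,0]]
    - [[0,0,0],[0,0,0]]

```text
t: 26.22
tool_pos: [524.4, -215.0, 49.6]
ee_rot: [2.392, 2.035, 0.0]
force: [-0.4, -0.2, -1.7]
grip_width: 0.366
finger_force: 46.1
```

send_rows:
  steps:
    - [[0,0,0.3],[0,0,0]]
    - [[0,0,0.2],[0,0,0]]
    - [[0,0,0],[0,0,0]]
    - [[0,0,0],[0,0,0]]

```text
t: 26.72
tool_pos: [524.2, -214.9, 44.8]
ee_rot: [2.393, 2.035, 0.0]
force: [-2.0, 0.3, 4.3]
grip_width: 0.365
finger_force: 46.7
```

send_rows:
  steps:
    - [[0,0,0.1],[0,0,0]]
    - [[0,0,0],[0,0,0]]
    - [[0,0,0],[0,0,0]]

```text
t: 27.1
tool_pos: [524.2, -214.9, 44.7]
ee_rot: [2.392, 2.035, 0.0]
force: [-3.1, 1.9, 10.3]
grip_width: 0.375
finger_force: 47.6
```

On the floor at TCP 44.7, as expected. Release, rise, and look.

send_rows:
  gripper: 1
  steps:
    - [[0,0,0],[0,0,0]]
    - [[0,0,0],[0,0,0]]
    - [[0,0,0],[0,0,0]]
    - [[0,0,0],[0,0,0]]
    - [[0,0,0],[0,0,0]]
    - [[0,0,-1],[0,0,0]]
    - [[0,0,-3],[0,0,0]]
    - [[0,0,-4],[0,0,0]]
    - [[0,0,-5],[0,0,0]]
    - [[0,0,-5],[0,0,0]]
    - [[0,0,0],[0,0,0]]
    - [[0,0,0],[0,0,0]]

```text
t: 28.6
tool_pos: [523.6, -214.6, 223.2]
ee_rot: [-2.393, -2.035, 0.0]
force: [0.5, 0.3, 0.1]
grip_width: 1.002
finger_force: 0.0
```

```bash
python3 - <<'E'
from h import *
im,d=snap('side'); _,P,_=cloud('side')
b=P[230:345,230:300].reshape(-1,3); q=b[(abs(b[:,0]-525)<60)&(abs(b[:,1]+214)<40)&(b[:,2]<115)]; print(np.percentile(q[:,2],[95,98,99.5]).round(1))
hsv=cv2.cvtColor(im,cv2.COLOR_RGB2HSV); m=(hsv[...,0]<14)&(hsv[...,1]>170)&(hsv[...,2]>110); m[:240]=0;m[320:]=0;m[:,:240]=0;m[:,290:]=0
print(m.sum(),P[m].mean(0),P[m][:,2].max() if m.any() else 0)
cv2.imwrite('pics/s6.png',cv2.resize(im[140:350,220:400,::-1],None,fx=2.8,fy=2.8,interpolation=cv2.INTER_CUBIC))
E
```

```text
[ 95.8  98.  102.2]
29 [ 530.71936259 -239.52839571  114.90808845] 584.203972174702
```

View pics/s6.png

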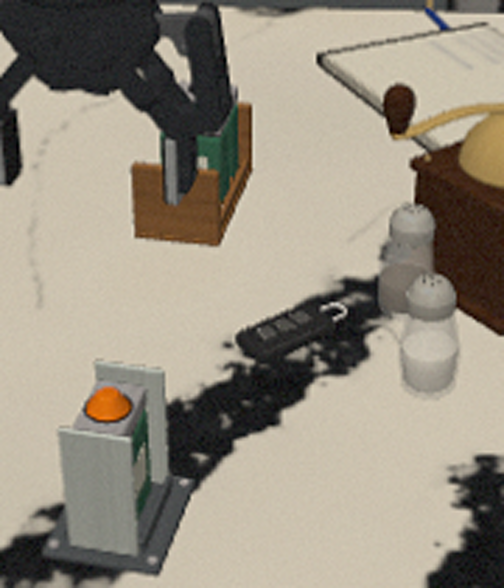

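The faulty caddy stands upright between the plates, its button top near 102 mm, which means it is on the floor. The fob and shakers are where they were, and the robot is clear.

```bash
python3 -c "
from bench import env
print(env.hand_in())"
```

```text
the job is handed in; nothing more can be done
None
```

I handed the job in at about 29 s: the faulty caddy (the one in the carrier's own y = -42 mm cell) popped up again when re-pressed on the worktop and now stands upright on the stand's floor between the plates, the two sound ones were left in the carrier with their buttons down, and the shakers and fob look undisturbed in the last picture.

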